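# Unpack a screw lid from its slide-lid box and close a carved coconut urn

## Task

Slide the gift box's panel fully open and take the screw lid out. Set the lid level on the urn's neck with its grip in line with the two brass marks, so that it stands on the thread; turn it backward (anticlockwise seen from above) until it drops level into the thread start, then screw it forward (clockwise) until it is fully home and level, and let go. Leave the box open and the bowl, trinket and brush where they are.

Things in the scene. Friction and masses are not known exactly. Their poses are not given: they have to be found in the camera images.
- panel (a joint): Sliding panel of the wooden gift box, m: 0 shut, 0.12 fully open. It slides level in its tracks towards the box's own -x side (roughly towards the robot) and stays captive at the stop; about 1.5 N plus light damping (4 N s/m). It may start a little ajar.
- panel_grip (a point): Centre of the dark grip bar on top of the panel: bar 12 mm along the box's x, 50 mm along its y, 17 mm high, foot 8.5 mm below this point on the panel's top face. Axes are the box's axes; opening the panel moves the point along -x of this frame.
- giftbox: Fixed wooden box, outside 132 (x) x 112 (y) mm, origin under its centre on the table. Inside 120 x 100 mm, floor 6 mm up, walls 6 mm thick, 61 mm high (67 mm at the far +x side and along the two tracks); panel top at 67.5 mm. Its own -x side faces roughly towards the robot. The screw lid stands upright inside, within 12 mm of its centre.
- cap_grip (a point): Centre of the reddish flat-sided grip on the loose screw lid. The grip is 34 mm long (the lid's x), 20 mm wide (y) and 24 mm high, on the lid's axis; its foot, 12 mm below this point, is the lid's round flat top. The lid's underside is 38 mm below this point.
- cap_foot (a point): Centre of the screw lid's underside (lower rim of its skirt), same axes as the lid.
- neck (a point): Centre of the top rim of the urn's neck, 155 mm above the table. The dark coconut urn (110 mm across) is fixed on a round fixed stand (156 mm across); this frame is the stand's: z up, x runs through the two brass marks on the stand. Neck radius 19.5 mm, bevelled at the rim, four-start thread ridges to 25 mm radius. The lid has about 2 mm sideways play on it.
- bowl_mid (a point): Bystander: coconut-shell bowl, 100 mm across, 45 mm high; centre, half-way up.
- trinket_mid (a point): Bystander: small carved ball on a foot, 42 mm across, 51 mm high; centre, half-way up.
- brush: Bystander: dusting brush, 180 mm long along its x, lying on the table.
- cap: The loose screw lid: 62 mm diameter dark shell, 26 mm high plus the grip, about 90 g; origin at the centre of its underside, z up, x along the grip. Inside the 22 mm deep skirt (inner radius 27.5 mm) four lugs point inward on its +x, +y, -x and -y axes.
- on_thread (a point): On the neck's axis, 6.5 mm below its rim, stand's axes: where the lid's underside is when its lugs stand on the ridges. They do when the grip is in line with the marks within about 10 deg, either way round. From there clockwise turning only meets a stop tooth.
- in_start (a point): On the neck's axis, 15.9 mm below its rim: the lid's underside once it has dropped, by its own weight, into the thread start. The start differs on every urn: the lid drops when its grip is turned anticlockwise (from above) 15 to 41 deg past the marks; about 14 deg farther on a firm stop is met.
- home (a point): On the neck's axis, 19.3 mm below its rim: the lid's underside when fully home. From the start it is turned clockwise 50 to 65 deg and sinks 3.4 mm in all, to a firm stop. Up-and-down play in the thread is about 2 mm; a lid turned with a loose grip sinks by its own weight.
Things that resemble listed ones, but are neither listed nor needed, are in the scene too. Of the things that look like the giftbox, take the one that is farthest from the robot's base at the start.

How it is judged:
By the outcome, as a careful person would: the job done as asked, in the order asked, and still so for the second after the job is handed in, with the robot touching nothing.
It also fails if it takes over 64 s, if anything falls off the work surface, if the arm or the gripper's body presses on something with over 40 N, if the wrist force passes 120 N, or if a joint passes its speed limit or range.

## Robot

A 6-joint arm with a two-finger parallel gripper is mounted at the origin on the work surface. World frame = base frame: x ahead of the robot, y to its left, z up, the work surface at z = 0. Lengths are in m, angles in degrees, forces in N, time in s.
With the tool pointing down it reaches from about 0.4 to 0.825 m from the base axis. Payload 7 kg.
Tool frame: the origin (TCP) lies at the very end of the fingers, on their centre line; the grasp point (between the pads) lies 19 mm behind it (ctrl.grip_point_offset is the distance from the TCP to the grasp point, in m); x points along the fingers, z is the direction in which the jaws open and shut, and the axes are right-handed (so a half turn about x gives the same grasp; the last joint's range is limited). The gripper opens to 88 mm and grips with 3 to 60 N. Pads are 19 mm wide; open, the fingers measure 130 mm over their backs; the gripper's body (78 mm by 193 mm) begins 47 mm behind the grasp point.
Start: joints at [79.933, 20.546, 0.682, 0, -70.136, -16.507], TCP at [0.302, 0.604, 0.227] pointing down, gripper open.
Joint ranges: [-176.03, 176.03], [-82.01, 121.73], [-58.28, 71.71], [-173.87, 95.51], [-174.79, -0.11], [-173.66, 173.66]. Speed limits (degrees/s): [136.94, 136.94, 172.46, 180, 180, 180].

## Interface

Orientations are given as [roll, pitch, yaw] about the fixed x, y, z axes, in that order (R = Rz(yaw) Ry(pitch) Rx(roll)).
In Python, from plant import get_obs, snapshot, calibration, close_job, ctrl gives the robot as it stands.
- The arm moves only by the tool move_arm, never from a script. Its argument "commands" is a list that holds one entry, the list of rows, each a list of 4 numbers: the shift along the tool's x, y, z in cm, then the turn about the tool's x in rad. In form: [[[dx, dy, dz, spin], ...]]. A call has 1 to 8 rows; each row shifts and turns the commanded pose from where the row before left it, along the tool's axes as they then stand; what a row does not reach is not made up. A row lasts 1/10 s, in which the tool goes at most 50 mm and 8.59 degrees, less where a joint would pass 70% of its speed; a pose out of reach is approached as far as the arm can. A call with a gripper value outside its range is refused whole. "jaw" is the finger opening in cm, from 0 to 8.76, set as the call begins (left out, the last holds). The fingers move at their own pace and stop on an object; the grip force is fixed at half the most. Time passes only in rows, so rows that do not move let the fingers close. It gives the time, the measured TCP pose, the force and the opening at its end, in the units of the state.
- get_obs(): the state, without advancing time (a new reading comes with each control period).
- snapshot(name): name is "side" or "top" or "wrist"; returns (picture, depth): 384x512x3 uint8, red, green, blue; 384x512 float32, m along the optical axis (not along the pixel's ray), 0 where there is no reading.
- calibration(name): a dict with "mtx" (3x3 intrinsics, pixels), "T" (4x4, takes a point from camera to world coordinates); the wrist camera has in their place "tool_from_camera" (4x4, takes a point from camera to tool coordinates, whose origin is the TCP and whose axes are the tool frame's). Camera axes: x right, y up, looking along -z (the intrinsics and any distortion apply to the point x, -y, -z); pixel columns grow to the right and rows downward; lengths in m; the calibration is good to about 2 mm. A picture is of the moment at which its call begins: read the wrist's pose just before it. calibration takes no time and is no camera call.
- close_job(): hands the job in, once; it reports no verdict.
The state is a dict: "clock": time; "joint_pos": joint angles; "qvel": joint speeds; "tau": joint torques, N m; "tool_pos": TCP position; "orientation": TCP orientation; "force": force on the tool from outside, world axes, zero at the start; "moment": the same for the moment, N m; "opening": finger opening in m.
Only numpy, scipy, OpenCV 4.12 (cv2) and the standard library are available. Lean on these libraries where they do the work, as an engineer would, in place of code of your own. Each camera call takes 0.05 s, during which the arm holds its last target. There are 200 camera calls.

## Working session

There is one attempt and no reset: what is moved stays moved. The work goes in short steps, Python scripts to look and compute and a tool call to move; the robot and the scene stay as the last step left them, time stands still between calls to the robot, and variables do not carry over. Pictures are saved under pics/ and viewed, about 8 in all and at most 12, crops included, and the job is handed in when it is done.

Besides the shell and the picture viewer there is one more tool, called after "Call:" by a JSON object that holds its "name" and its "arguments". move_arm: Moves the arm, as the interface text tells. Its arguments: {"type":"object","properties":{"commands":{"type":"array"},"jaw":{"type":"number"}},"required":["commands"]}

```bash
mkdir -p pics; ls; cat > h.py <<'E'
import numpy as np, cv2
from plant import get_obs, snapshot, calibration, close_job, ctrl
from scipy.spatial.transform import Rotation as R
def toolT(o):
    T=np.eye(4);T[:3,:3]=R.from_euler('xyz',o['orientation'],degrees=True).as_matrix();T[:3,3]=o['tool_pos'];return T
def cam(name):
    o=get_obs();c=calibration(name);p,d=snapshot(name)
    T=c['T'] if 'T' in c else toolT(o)@c['tool_from_camera']
    return p,d,np.array(c['mtx']),np.array(T),c
def cloud(d,K,T):
    v,u=np.mgrid[:d.shape[0],:d.shape[1]]
    P=np.stack([(u-K[0,2])/K[0,0]*d,-(v-K[1,2])/K[1,1]*d,-d],-1)
    W=P@T[:3,:3].T+T[:3,3];W[d<=0]=np.nan;return W
def save(name,p): cv2.imwrite('pics/'+name+'.png',p[...,::-1])
E
python3 - <<'E'
from h import *
o=get_obs();print(o);print(toolT(o)[:3,:3].round(3))
ims=[]
for n in('side','top'):
    p,d,K,T,c=cam(n);print(n,{k:v for k,v in c.items() if k not in('T',)} ,T.round(3).tolist())
    np.savez('/tmp/%s.npz'%n,p=p,d=d,K=K,T=T);ims.append(p)
save('a_side',ims[0]);save('a_top',ims[1])
E
```

```text
pics
{'clock': 0.0, 'joint_pos': array([ 7.99338710e+01,  2.05920140e+01,  6.32849450e-01, -2.14653828e-02,
       -7.01370401e+01, -1.65082002e+01]), 'qvel': array([-0.01663997,  0.02509274, -0.11260932, -0.06957177, -0.01737488,
        0.01066254]), 'tau': array([-1.54633934e-03, -5.82724714e+01,  2.93052953e+01,  6.99731693e+00,
        6.71006273e-03, -1.73979934e-04]), 'tool_pos': array([0.30174696, 0.60322951, 0.22560492]), 'orientation': array([   4.66390322,   89.90170122, -111.91773625]), 'force': array([-0.1601683 , -0.76324501, -0.38930233]), 'moment': array([-0.01525061,  0.02879367, -0.01110035]), 'opening': 0.08758018261121915}
[[-0.001  0.894 -0.447]
 [-0.002 -0.447 -0.894]
 [-1.     0.     0.002]]
side {'mtx': array([[360.51198609,   0.        , 253.25682172],
       [  0.        , 360.51198609, 190.7890462 ],
       [  0.        ,   0.        ,   1.        ]])} [[0.892, 0.338, -0.3, 0.266], [-0.451, 0.684, -0.573, -0.409], [0.012, 0.646, 0.763, 0.804], [0.0, 0.0, 0.0, 1.0]]
top {'mtx': array([[483.42494256,   0.        , 261.59726318],
       [  0.        , 483.42494256, 186.72637772],
       [  0.        ,   0.        ,   1.        ]])} [[-0.012, 0.984, -0.176, 0.31], [-1.0, -0.016, -0.02, 0.089], [-0.023, 0.176, 0.984, 1.536], [0.0, 0.0, 0.0, 1.0]]
```

View pics/a_top.png

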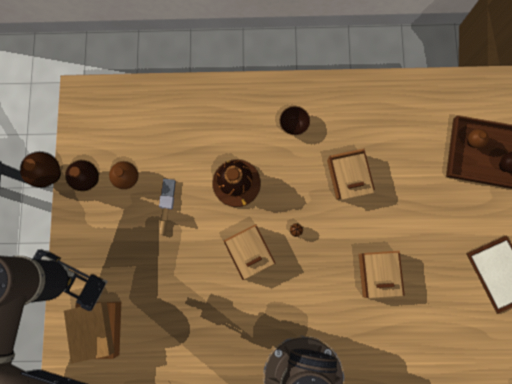

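View pics/a_side.png

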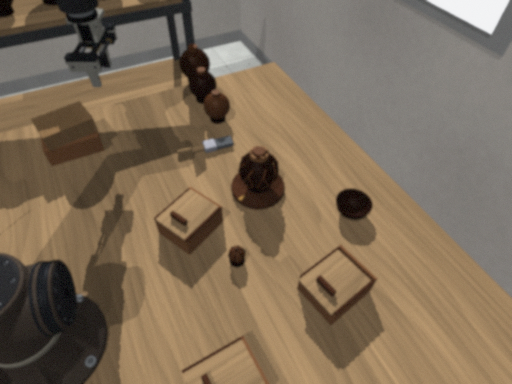

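The top view shows three boxes with a dark grip bar, at (351,175), (249,251) and (382,273), plus a plain wooden block at (93,330). The urn is at (236,183), the bowl at (295,120), the trinket at (296,229), and the brush at (167,200). Next I'll measure their positions.

```bash
cat > m.py <<'E'
from h import *
z=np.load('/tmp/top.npz');p,d,K,T=z['p'],z['d'],z['K'],z['T']
W=cloud(d,K,T)
for n,(u,v) in dict(boxA=(345,170),boxB=(243,243),boxC=(375,285),block=(90,330),urn=(233,175),bowl=(295,120),trk=(296,229),brush=(167,200),base=(305,370)).items():
    w=W[v,u];print(n,w.round(3),np.hypot(*w[:2]).round(3))
# box top plane rects
for n,c in dict(A=(351,175),B=(249,251),C=(382,273)).items():
    u,v=c;m=np.zeros(d.shape,bool);m[v-35:v+35,u-35:u+35]=1
    q=W[m&(W[...,2]>.058)&(W[...,2]<.075)][:,:2]
    b=W[m&(W[...,2]>.078)&(W[...,2]<.1)]
    r=cv2.minAreaRect((q*1000).astype(np.float32));print(n,r,b.mean(0).round(4),len(b), cv2.minAreaRect((b[:,:2]*1000).astype(np.float32)))
c=np.hstack([cv2.resize(p[y-30:y+30,x-30:x+30],None,fx=6,fy=6,interpolation=cv2.INTER_CUBIC) for x,y in((351,175),(236,183))])
save('b',c)
E
python3 m.py
```

```text
boxA [ 0.621 -0.139  0.069] 0.636
boxB [0.401 0.178 0.068] 0.439
boxC [ 0.272 -0.212  0.069] 0.345
block [0.157 0.614 0.117] 0.633
urn [0.593 0.201 0.16 ] 0.626
bowl [0.805 0.008 0.009] 0.805
trk [0.442 0.016 0.058] 0.442
brush [0.543 0.421 0.025] 0.687
base [0.07  0.013 0.262] 0.071
A ((610.8574829101562, -158.93692016601562), (142.91806030273438, 114.32548522949219), 11.709643363952637) [ 0.5736 -0.1644  0.0847] 67 ((591.8610229492188, -141.93417358398438), (95.50736236572266, 45.638153076171875), 50.35801696777344)
B ((376.30767822265625, 161.01419067382812), (132.6350555419922, 111.54999542236328), 26.693941116333008) [0.3479 0.1468 0.0847] 66 ((380.6935119628906, 159.17564392089844), (87.30782318115234, 47.06903076171875), 21.372997283935547)
C ((304.916748046875, -237.08827209472656), (131.9775848388672, 114.66143035888672), 3.1774024963378906) [ 0.2722 -0.238   0.0849] 69 ((271.9999694824219, -238.83901977539062), (11.450519561767578, 47.700313568115234), 0.3865886926651001)
```

View pics/b.png

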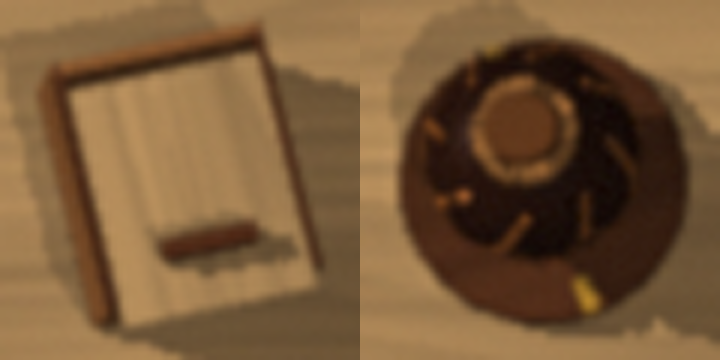

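```bash
cat > m2.py <<'E'
from h import *
z=np.load('/tmp/side.npz');p,d,K,T=z['p'],z['d'],z['K'],z['T']
W=cloud(d,K,T)
def crop(x0,y0,x1,y1): return cv2.resize(p[y0:y1,x0:x1],(380,380),interpolation=cv2.INTER_CUBIC)
save('c',np.hstack([crop(20,80,120,180),crop(290,230,390,330)]))
print(W[118,55],W[118,70],W[150,70],W[135,90])
z=np.load('/tmp/top.npz');p,d,K,T=z['p'],z['d'],z['K'],z['T']
W=cloud(d,K,T)
u,v=236,183
S=W[v-40:v+40,u-40:u+40].reshape(-1,3);C=p[v-40:v+40,u-40:u+40].reshape(-1,3).astype(int)
a=S[S[:,2]>.14];print('neck',len(a),a.min(0),a.max(0),a.mean(0))
a=a[a[:,2]>.152];print(len(a),(a.min(0)+a.max(0))/2,a.min(0),a.max(0))
y=(C[:,0]>150)&(C[:,1]>110)&(C[:,2]<70)
uu=np.argwhere(y.reshape(80,80));print([(x+u-40,r+v-40,S[r*80+x].round(3).tolist()) for r,x in uu])
h=S[:,2];st=S[(h>.012)&(h<.06)];print('stand',(np.nanmin(st,0)+np.nanmax(st,0))/2,np.nanmin(st,0),np.nanmax(st,0))
E
python3 m2.py
```

```text
[0.13249159 0.63537278 0.10909878] [0.17314894 0.6121742  0.11150219] [0.13891046 0.55925869 0.03893005] [0.20818634 0.57395382 0.06097483]
neck 216 [0.57288942 0.17796707 0.14033228] [0.62167832 0.22534691 0.16135764] [0.59671576 0.20151075 0.15260126]
125 [0.59695083 0.20260008 0.15669384] [0.57288942 0.18055556 0.15203003] [0.62101225 0.22464461 0.16135764]
[(np.int64(243), np.int64(201), [0.537, 0.181, 0.016]), (np.int64(243), np.int64(202), [0.533, 0.18, 0.022]), (np.int64(244), np.int64(202), [0.533, 0.177, 0.023]), (np.int64(243), np.int64(203), [0.53, 0.18, 0.021]), (np.int64(244), np.int64(203), [0.531, 0.178, 0.014])]
stand [0.58407049 0.1833544  0.02051753] [0.48483582 0.07963791 0.0120106 ] [0.68330515 0.28707089 0.02902446]
```

View pics/c.png

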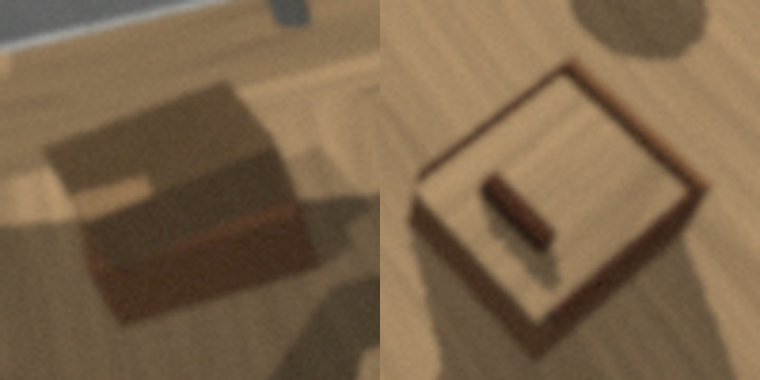

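```bash
python3 - <<'E'
from h import *
c=calibration('wrist');print({k:np.array(v).round(3).tolist() for k,v in c.items()},ctrl.grip_point_offset)
M=toolT(get_obs())[:3,:3]
print(((np.array([.565,-.166,.226])-get_obs()['tool_pos'])@M).round(4))
E
```

```text
{'mtx': [[269.329, 0.0, 255.732], [0.0, 269.329, 193.208], [0.0, 0.0, 1.0]], 'tool_from_camera': [[0.0, 0.267, -0.964, -0.159], [0.001, 0.964, 0.267, 0.072], [1.0, -0.001, -0.0, -0.0], [0.0, 0.0, 0.0, 1.0]]} 0.0188
[0.0007 0.5796 0.5702]
```

Call:
{"name": "move_arm", "arguments": {"commands": [[[0, 3.4, 3.35, 0], [0, 3.4, 3.35, 0], [0, 3.4, 3.35, 0], [0, 3.4, 3.35, 0], [0, 3.4, 3.35, 0], [0, 3.4, 3.35, 0], [0, 3.4, 3.35, 0], [0, 3.4, 3.35, 0]]], "jaw": 4}}

```text
clock: 0.9
tool_pos: [0.4254, 0.2403, 0.2265]
orientation: [-99.7, 90.0, 143.8]
force: [2.0, 0.7, 0.2]
opening: 0.0399
```

Call:
{"name": "move_arm", "arguments": {"commands": [[[0, 3.4, 3.35, 0], [0, 3.4, 3.35, 0], [0, 3.4, 3.35, 0], [0, 3.4, 3.35, 0], [0, 3.4, 3.35, 0], [0, 3.4, 3.35, 0], [0, 3.4, 3.35, 0], [0, 3.4, 3.35, 0]]]}}

```text
clock: 1.7
tool_pos: [0.5489, -0.1211, 0.2264]
orientation: [-98.2, 90.0, 145.2]
force: [1.7, 0.4, -0.6]
opening: 0.04
```

Call:
{"name": "move_arm", "arguments": {"commands": [[[0, 3.4, 3.35, 0], [0, 0, 0, 0.149], [0, 0, 0, 0.149], [0, 0, 0, 0.149], [0, 0, 0, 0.149], [0, 0, 0, 0.149], [0, 0, 0, 0.149], [0, 0, 0, 0]]]}}

```text
clock: 2.5
tool_pos: [0.5639, -0.1642, 0.2262]
orientation: [-21.4, 90.0, 170.7]
force: [-0.2, 0.1, 0.9]
opening: 0.0399
```

```bash
cat > w1.py <<'E'
from h import *
import sys
o=get_obs();print(o['joint_pos'].round(1),o['tool_pos'].round(4));M=toolT(o)[:3,:3];print(M.round(3).tolist())
p,d,K,T,c=cam('wrist');W=cloud(d,K,T);np.savez('/tmp/w.npz',p=p,d=d,K=K,T=T)
save(sys.argv[1],p)
b=W[(W[...,2]>.077)&(W[...,2]<.09)&(abs(W[...,0]-.57)<.06)&(abs(W[...,1]+.164)<.06)]
r=cv2.minAreaRect((b[:,:2]*1000).astype(np.float32));print('bar',len(b),r,np.median(b[:,2]))
q=W[(W[...,2]>.06)&(W[...,2]<.074)&(abs(W[...,0]-.6)<.15)&(abs(W[...,1]+.16)<.13)]
print('panel',cv2.minAreaRect((q[:,:2]*1000).astype(np.float32)),np.median(q[:,2]))
E
python3 w1.py d
```

```text
[  2.8  12.4 -10.7  -0.  -66.9   9.3] [ 0.5639 -0.1642  0.2262]
[[-0.001, 0.209, -0.978], [0.0, -0.978, -0.209], [-1.0, -0.0, 0.001]]
bar 447 ((573.4673461914062, -170.834228515625), (11.393965721130371, 48.9902229309082), 11.379716873168945) 0.08495326629210659
panel ((610.9749145507812, -162.6739044189453), (142.0570526123047, 112.41390228271484), 11.300965309143066) 0.06797381303697345
```

View pics/d.png

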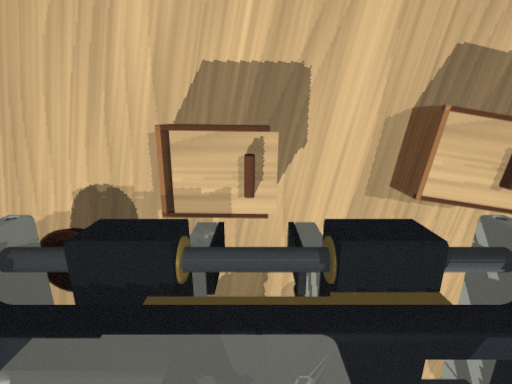

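Chosen: box A, at (351,175) in the top view, 0.63 m from the base. B is at 0.41 m, C at 0.39 m, and the block at (93,330) has no bar. The wrist view shows its bar at (250,175), so I'll grip that now.

Call:
{"name": "move_arm", "arguments": {"commands": [[[0, 0.6, -0.9, 0.012], [4, 0, 0, 0], [4, 0, 0, 0], [4, 0, 0, 0], [2.5, 0, 0, 0], [1.0, 0, 0, 0], [0, 0, 0, 0]]], "jaw": 4}}

```text
clock: 3.25
tool_pos: [0.5741, -0.1684, 0.0705]
orientation: [-4.0, 89.9, -172.4]
force: [-0.3, 0.3, 0.3]
opening: 0.0399
```

Call:
{"name": "move_arm", "arguments": {"commands": [[[0, 0, 0, 0], [0, 0, 0, 0], [0, 0, 0, 0], [0, 0, 0, 0]]], "jaw": 0}}

```text
clock: 3.65
tool_pos: [0.5745, -0.1682, 0.0725]
orientation: [167.0, 89.9, -1.5]
force: [-1.9, -1.3, 1.3]
opening: 0.0134
```

Call:
{"name": "move_arm", "arguments": {"commands": [[[0, 0, 0.5, 0], [0, 0, 1, 0], [0, 0, 1, 0], [0, 0, 1, 0]]]}}

```text
clock: 4.05
tool_pos: [0.5398, -0.1752, 0.0724]
orientation: [170.5, 89.9, 2.1]
force: [1.5, 2.5, 4.3]
opening: 0.0117
```

Call:
{"name": "move_arm", "arguments": {"commands": [[[0, 0, 1, 0], [0, 0, 1, 0], [0, 0, 1, 0], [0, 0, 1, 0], [0, 0, 1, 0], [0, 0, 1, 0], [0, 0, 0.5, 0]]]}}

```text
clock: 4.75
tool_pos: [0.4755, -0.188, 0.0724]
orientation: [-179.3, 89.9, 12.3]
force: [2.0, 4.7, 6.2]
opening: 0.0115
```

Call:
{"name": "move_arm", "arguments": {"commands": [[[0, 0, 0.3, 0], [0, 0, 0.3, 0], [0, 0, 0.3, 0], [0, 0, 0.2, 0], [0, 0, 0, 0]]]}}

```text
clock: 5.25
tool_pos: [0.465, -0.1901, 0.0724]
orientation: [-175.7, 89.9, 15.8]
force: [0.1, 5.8, 8.2]
opening: 0.0112
```

Call:
{"name": "move_arm", "arguments": {"commands": [[[0, 0, 0.3, 0], [0, 0, 0.3, 0], [0, 0, 0, 0]]]}}

```text
clock: 5.55
tool_pos: [0.4646, -0.1903, 0.0725]
orientation: [175.0, 89.4, 6.5]
force: [15.6, 9.5, -9.3]
opening: 0.0114
```

Call:
{"name": "move_arm", "arguments": {"commands": [[[0, 0, 0.3, 0], [0, 0, 0.2, 0], [0, 0, 0, 0]]]}}

```text
clock: 5.85
tool_pos: [0.4645, -0.1904, 0.0726]
orientation: [174.1, 88.9, 5.7]
force: [30.1, 11.6, -25.2]
opening: 0.0118
```

Call:
{"name": "move_arm", "arguments": {"commands": [[[0, 0, -0.5, 0], [0, 0, -0.45, 0], [0, 0, 0, 0]]]}}

```text
clock: 6.15
tool_pos: [0.4647, -0.1902, 0.0724]
orientation: [176.5, 89.9, 8.1]
force: [0.3, 4.5, 7.4]
opening: 0.0119
```

Call:
{"name": "move_arm", "arguments": {"commands": [[[0, 0, 0, 0], [0, 0, 0, 0], [0, 0, 0, 0], [-2, 0, 0, 0], [-4, 0, 0, 0], [-4, 0, -2, 0], [-3, 0, -4, 0], [0, 0, -4, 0]]], "jaw": 4}}

```text
clock: 6.95
tool_pos: [0.5649, -0.1713, 0.2073]
orientation: [160.7, 89.5, -7.8]
force: [0.6, -1.1, -0.3]
opening: 0.0403
```

Call:
{"name": "move_arm", "arguments": {"commands": [[[0, -0.5, -4, 0], [0, 0, -1.5, 0], [0, 0, 0, 0], [0, 0, 0, 0]]]}}

```text
clock: 7.35
tool_pos: [0.614, -0.1549, 0.2006]
orientation: [-13.7, 89.9, 177.8]
force: [-0.1, -0.1, -0.3]
opening: 0.0401
```

```bash
cat > w2.py <<'E'
from h import *
o=get_obs();print(o['joint_pos'].round(1),o['tool_pos'].round(4));M=toolT(o)[:3,:3];print(M.round(3).tolist())
p,d,K,T,c=cam('wrist');W=cloud(d,K,T);np.savez('/tmp/w.npz',p=p,d=d,K=K,T=T);save('e',p)
X=W.reshape(-1,3);n=(abs(X[:,0]-.616)<.06)&(abs(X[:,1]+.162)<.06)
g=X[n&(X[:,2]>.051)&(X[:,2]<.0595)]
print('grip',len(g),cv2.minAreaRect((g[:,:2]*1000).astype(np.float32)),np.median(g[:,2]))
s=X[n&(X[:,2]>.027)&(X[:,2]<.037)];print('lid top',len(s),cv2.minEnclosingCircle((s[:,:2]*1000).astype(np.float32)),np.median(s[:,2]))
b=X[(X[:,2]>.077)&(X[:,2]<.09)&(abs(X[:,0]-.46)<.04)&(abs(X[:,1]+.19)<.05)]
if len(b): print('bar',len(b),cv2.minAreaRect((b[:,:2]*1000).astype(np.float32)))
E
python3 w2.py
```

```text
[  3.5  17.7  -6.9  -0.  -65.5   8. ] [ 0.614  -0.1549  0.2006]
[[-0.002, 0.199, -0.98], [0.0, -0.98, -0.199], [-1.0, -0.0, 0.002]]
grip 878 ((616.2799072265625, -164.48252868652344), (120.61203002929688, 106.83858489990234), 11.225224494934082) 0.05620158549587262
lid top 1686 ((615.6735229492188, -161.20358276367188), 76.94313049316406) 0.033822935043680974
bar 674 ((466.4096984863281, -192.19308471679688), (12.973450660705566, 49.22221374511719), 11.389472007751465)
```

View pics/e.png

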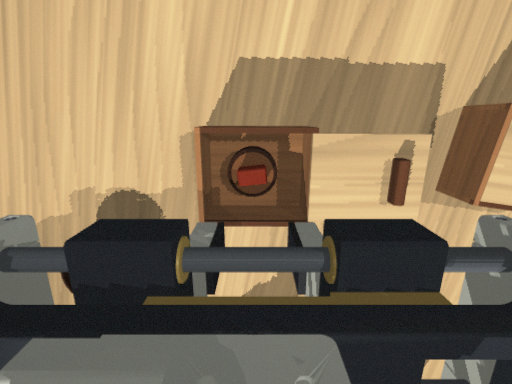

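```bash
cat > w3.py <<'E'
from h import *
z=np.load('/tmp/w.npz');p,d,K,T=z['p'],z['d'],z['K'],z['T'];W=cloud(d,K,T)
P=p[140:215,205:305].astype(int);w=W[140:215,205:305]
m=(P[...,0]>90)&(P[...,1]<P[...,0]*.4)
m&=(w[...,2]>.05)&(w[...,2]<.062)
g=w[m];r=cv2.minAreaRect((g[:,:2]*1000).astype(np.float32));print(len(g),r,np.median(g[:,2]),cv2.boxPoints(r).round(1).tolist())
c=g[:,:2]-g[:,:2].mean(0);_,_,V=np.linalg.svd(c);print(g.mean(0),np.degrees(np.arctan2(V[0,1],V[0,0])))
# lid circle: pixels near lid top plane
n=np.hypot(w[...,0]-r[0][0]/1e3,w[...,1]-r[0][1]/1e3)<.045
s=w[n&(w[...,2]>.026)&(w[...,2]<.040)];print(len(s),np.array(cv2.minEnclosingCircle((s[:,:2]*1000).astype(np.float32))[0]),cv2.minAreaRect((s[:,:2]*1000).astype(np.float32)))
E
python3 w3.py
```

```text
418 ((620.2969970703125, -161.21994018554688), (32.494285583496094, 18.210512161254883), 17.539806365966797) 0.05638805876918504 [[602.0999755859375, -157.39999389648438], [607.5, -174.8000030517578], [638.5, -165.0], [633.0, -147.60000610351562]]
[ 0.62028272 -0.16143026  0.0564194 ] 17.887225271854675
1370 [ 620.31451416 -161.26950073] ((620.804931640625, -161.42550659179688), (60.78817367553711, 60.43696975708008), 11.772683143615723)
```

The lid is at wrist pixel (252,170), with its red grip at (252,176) and about 18° yaw, and the panel is open. I'll turn the gripper over it and look again in the grasp orientation, so the camera bias cancels against the neck measurement later.

Call:
{"name": "move_arm", "arguments": {"commands": [[[0, 0.75, -0.5, 0], [0, 0, 0, 0.146], [0, 0, 0, 0.146], [0, 0, 0, 0.146], [0, 0, 0, 0.146], [0, 0, 0, 0.146], [0, 0, 0, 0.146], [0, 0, 0, 0.146]]], "jaw": 3.4}}

```text
clock: 8.2
tool_pos: [0.6209, -0.162, 0.2021]
orientation: [-140.9, 90.0, -8.3]
force: [-1.0, -0.1, -0.3]
opening: 0.034
```

Call:
{"name": "move_arm", "arguments": {"commands": [[[0, 0, 0, 0.146], [0, 0, 0, 0.146], [0, 0, 0, 0.146], [0, 0, 0, 0], [0, 0, 0, 0]]]}}

```text
clock: 8.7
tool_pos: [0.6211, -0.1617, 0.2019]
orientation: [-115.3, 90.0, -7.2]
force: [0.0, -0.6, -0.4]
opening: 0.0339
```

```bash
cat > w4.py <<'E'
from h import *
o=get_obs();print(o['joint_pos'].round(1),o['tool_pos'].round(4));M=toolT(o)[:3,:3];print(M.round(4).tolist())
p,d,K,T,c=cam('wrist');W=cloud(d,K,T);np.savez('/tmp/w4.npz',p=p,d=d,K=K,T=T,t=o['tool_pos'],M=M);save('f',p)
P=p.astype(int)
m=(P[...,0]>90)&(P[...,1]<P[...,0]*.4)&(W[...,2]>.05)&(W[...,2]<.062)&(np.hypot(W[...,0]-.62,W[...,1]+.161)<.035)
g=W[m];r=cv2.minAreaRect((g[:,:2]*1000).astype(np.float32));a=r[2] if r[1][0]>r[1][1] else r[2]-90
s=W[(np.hypot(W[...,0]-.62,W[...,1]+.161)<.042)&(W[...,2]>.027)&(W[...,2]<.039)]
cc=cv2.minEnclosingCircle((s[:,:2]*1000).astype(np.float32))
print(len(g),r,a,np.argwhere(m).mean(0),'circle',cc)
print('tool z angle',np.degrees(np.arctan2(M[1,2],M[0,2])))
for x,y in(r[0],cc[0]):
    print('tool-frame off mm',(np.array([x,y,o['tool_pos'][2]*1e3])-o['tool_pos']*1e3)@M)
E
python3 w4.py
```

```text
[  2.8  18.3  -5.8   0.  -65.8 -74.7] [ 0.6211 -0.1617  0.2019]
[[0.0005, -0.9506, -0.3105], [-0.0001, -0.3105, 0.9506], [-1.0, -0.0004, -0.0002]]
412 ((619.8826904296875, -161.24131774902344), (31.85694694519043, 17.688552856445312), 17.671581268310547) 17.671581268310547 [181.37378641 256.60679612] circle ((620.35400390625, -161.57940673828125), 30.87114715576172)
tool z angle 108.08786185927721
tool-frame off mm [-5.88286284e-04  9.79492259e-01  7.92455614e-01]
tool-frame off mm [-3.43247576e-04  6.36438646e-01  3.24743398e-01]
```

Call:
{"name": "move_arm", "arguments": {"commands": [[[4, 0.08, 0.05, 0], [4, 0, 0, 0], [4, 0, 0, 0], [2, 0, 0, 0], [1, 0, 0, 0], [1, 0, 0, 0], [0.6, 0, 0, 0], [0, 0, 0, 0]]]}}

```text
clock: 9.55
tool_pos: [0.6205, -0.161, 0.0356]
orientation: [-110.9, 90.0, -3.0]
force: [0.2, 0.7, -1.2]
opening: 0.0342
```

Call:
{"name": "move_arm", "arguments": {"commands": [[[0, 0, 0, 0], [0, 0, 0, 0], [0, 0, 0, 0], [0, 0, 0, 0]]], "jaw": 1}}

```text
clock: 9.95
tool_pos: [0.6209, -0.1609, 0.0365]
orientation: [-112.6, 89.9, -4.8]
force: [-0.2, 0.1, 5.0]
opening: 0.0199
```

Call:
{"name": "move_arm", "arguments": {"commands": [[[-1, 0, 0, 0], [-2, 0, 0, 0], [-3, 0, 0, 0], [-4, 0, 0, 0], [-4, 0, 0, 0], [-4, 0, 0, 0], [-2, 0, 0, 0], [0, 0, 0, 0]]]}}

```text
clock: 10.75
tool_pos: [0.6218, -0.1612, 0.2404]
orientation: [-112.6, 89.6, -4.8]
force: [0.1, -0.0, -1.0]
opening: 0.0199
```

Call:
{"name": "move_arm", "arguments": {"commands": [[[0, -0.9, 1.9, 0], [0, -1.9, 3.9, 0], [0, -1.9, 3.9, 0], [0, -1.9, 3.9, 0], [0, -1.9, 3.9, 0], [0, -1.9, 3.9, 0], [0, -1.9, 3.9, 0], [0, -1.9, 3.9, 0]]]}}

```text
clock: 11.55
tool_pos: [0.6653, 0.1621, 0.2348]
orientation: [88.0, 89.9, -164.2]
force: [1.0, -0.7, -0.2]
opening: 0.0196
```

Call:
{"name": "move_arm", "arguments": {"commands": [[[0, -1.9, 3.9, 0], [0, -0.9, 2, 0], [0, 0, 0, 0], [0, 0, 0, 0], [0, 0, 0, 0]]]}}

```text
clock: 12.05
tool_pos: [0.6742, 0.2242, 0.2353]
orientation: [104.1, 90.0, -148.1]
force: [1.1, -0.0, -0.8]
opening: 0.0196
```

```bash
cat > w5.py <<'E'
from h import *
o=get_obs();print(o['joint_pos'].round(1),o['tool_pos'].round(4),o['opening']);M=toolT(o)[:3,:3];print(M.round(4).tolist())
p,d,K,T,c=cam('wrist');W=cloud(d,K,T);np.savez('/tmp/w5.npz',p=p,d=d,K=K,T=T,t=o['tool_pos'],M=M);save('g',p)
n=np.hypot(W[...,0]-.597,W[...,1]-.2026)<.04
s=W[n&(W[...,2]>.151)&(W[...,2]<.162)];print(len(s),s.mean(0),np.median(s[:,2]),cv2.minEnclosingCircle((s[:,:2]*1000).astype(np.float32)))
P=p.astype(int);m=(P[...,0]>120)&(P[...,1]>.65*P[...,0])&(P[...,2]<.45*P[...,0])&(np.hypot(W[...,0]-.597,W[...,1]-.2026)<.085)
k,l,st,ce=cv2.connectedComponentsWithStats(m.astype(np.uint8))
for i in range(1,k):
    if st[i,4]>5: print(st[i].tolist(),ce[i].round(1),W[l==i].mean(0).round(4))
E
python3 w5.py
```

```text
[  34.1   23.7    6.5   -0.   -72.9 -106.2] [0.6742 0.2242 0.2353] 0.019573968380850248
[[-0.0007, -0.952, -0.306], [-0.0005, -0.306, 0.952], [-1.0, 0.0008, -0.0002]]
1683 [0.59867584 0.198833   0.15483646] 0.15520078399069492 ((598.9510498046875, 198.99917602539062), 24.960805892944336)
[250, 49, 8, 7, 37] [253.6  52.4] [0.5305 0.1748 0.0201]
[265, 93, 12, 13, 31] [270.   97.9] [0.5867 0.2083 0.155 ]
[247, 96, 7, 11, 21] [250.1 101. ] [0.5941 0.1932 0.1556]
[240, 98, 5, 4, 10] [241.9  99.7] [0.5953 0.1864 0.1558]
[252, 99, 6, 7, 14] [255.1 102.2] [0.5938 0.1975 0.1556]
[259, 99, 3, 4, 7] [260.1 100.7] [0.5913 0.2011 0.1556]
[237, 103, 35, 26, 368] [253.5 116.4] [0.6051 0.1997 0.1554]
[267, 106, 11, 11, 31] [273.2 110.8] [0.5956 0.2143 0.1544]
[270, 116, 4, 4, 6] [271.7 117.7] [0.6013 0.2148 0.1552]
[255, 161, 6, 8, 44] [257.5 164.8] [0.6638 0.2232 0.0254]
[277, 203, 6, 5, 12] [279.8 204.2] [0.6508 0.2323 0.2333]
[283, 206, 6, 8, 15] [286.  209.5] [0.6529 0.2371 0.2334]
[288, 217, 3, 4, 7] [288.9 218.6] [0.6581 0.2409 0.2333]
```

View pics/g.png

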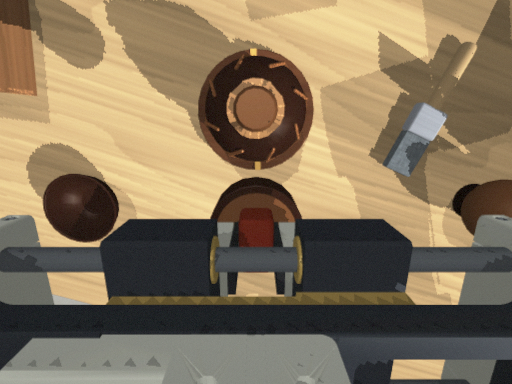

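The neck is at (255,108), with brass marks at (254,52) and (258,165) along 20.0° yaw. The lid is in the hand at about (257,205). I'll fit the held lid's rim to get its offset from the TCP in the same camera.

```bash
cat > w6.py <<'E'
from h import *
from scipy.optimize import least_squares
z=np.load('/tmp/w5.npz');p,d,K,T,t,M=[z[k] for k in('p','d','K','T','t','M')];W=cloud(d,K,T)
L=(W-t)@M
reg=(L[...,0]>-.004)&(L[...,0]<.014)&(np.abs(L[...,2])<.04)&(np.abs(L[...,1])<.045)
print('depth hist',np.histogram(L[reg][:,0]*1e3,bins=9,range=(-4,14)))
q=L[reg&(L[...,0]<.010)];
# outer boundary: max y per z bin
pts=[]
for b in np.arange(-.028,.0285,.002):
    s=q[np.abs(q[:,2]-b)<.001]
    if len(s): pts.append((s[:,1].max(),b))
pts=np.array(pts)
f=least_squares(lambda c:np.hypot(pts[:,0]-c[0],pts[:,1]-c[1])-.031,[0,0],loss='soft_l1',f_scale=.001)
print('lid centre rel TCP, tool y,z mm',f.x*1e3,np.abs(f.fun).mean()*1e3,len(pts))
for n in((.599,.199),(.597,.199)): print('neck rel TCP mm',((np.array([*n,t[2]])-t)@M*1e3).round(1))
E
python3 w6.py
```

```text
depth hist (array([  42,   43,  586, 1033,  533,   56,   48,   46,   55]), array([-4., -2.,  0.,  2.,  4.,  6.,  8., 10., 12., 14.]))
lid centre rel TCP, tool y,z mm [ 0.86571855 -0.49556279] 0.1538320571082558 29
neck rel TCP mm [ 0.1 79.3 -1. ]
neck rel TCP mm [ 0.1 81.2 -0.4]
```

Call:
{"name": "move_arm", "arguments": {"commands": [[[0, 4, 0, 0], [0, 3.9, 0, 0], [0, 0, 0, -0.037], [3, 0, 0, 0], [1.5, 0, 0, 0], [0, 0, 0, 0], [0, 0, 0, 0]]]}}

```text
clock: 12.8
tool_pos: [0.5996, 0.2003, 0.1913]
orientation: [-126.2, 90.0, -16.2]
force: [0.3, 0.4, 0.7]
opening: 0.0199
```

Call:
{"name": "move_arm", "arguments": {"commands": [[[0.3, 0, 0, 0], [0.2, 0, 0, 0], [0.2, 0, 0, 0], [0.2, 0, 0, 0], [0, 0, 0, 0]]]}}

```text
clock: 13.3
tool_pos: [0.5991, 0.201, 0.1813]
orientation: [96.4, 90.0, -153.6]
force: [-0.2, 0.2, -2.2]
opening: 0.0198
```

Call:
{"name": "move_arm", "arguments": {"commands": [[[0, 0.08, -0.1, 0], [0.1, 0, 0, 0], [0.1, 0, 0, 0], [0, 0, 0, 0]]]}}

```text
clock: 13.7
tool_pos: [0.5988, 0.1998, 0.1794]
orientation: [94.1, 90.0, -155.9]
force: [1.1, -0.5, -1.2]
opening: 0.0196
```

Call:
{"name": "move_arm", "arguments": {"commands": [[[0.1, 0, 0, 0], [0, 0, 0, 0]]]}}

```text
clock: 13.9
tool_pos: [0.5989, 0.1999, 0.1788]
orientation: [-103.0, 90.0, 7.0]
force: [-0.5, 0.1, 1.4]
opening: 0.0197
```

Call:
{"name": "move_arm", "arguments": {"commands": [[[0.1, 0, 0, 0], [0, 0, 0, 0]]]}}

```text
clock: 14.1
tool_pos: [0.5991, 0.1999, 0.1787]
orientation: [-97.6, 89.9, 12.4]
force: [-3.0, -1.3, 6.2]
opening: 0.0197
```

```bash
cat > lid.py <<'E'
from h import *
import sys
o=get_obs();M=toolT(o)[:3,:3];p,d,K,T,c=cam('wrist');W=cloud(d,K,T)
if len(sys.argv)>1: save(sys.argv[1],p)
nx,ny=.598,.1995
r=np.hypot(W[...,0]-nx,W[...,1]-ny);L=(W-o['tool_pos'])@M
m=(r<.029)&(W[...,2]>.145)&(W[...,2]<.185)&(L[...,1]>.0)
s=W[m];z0=np.median(s[:,2])
for _ in range(4):
    s=s[abs(s[:,2]-z0)<.006] if _==0 else s[abs(s[:,2]-A@k)<.002]
    A=np.c_[s[:,0]-nx,s[:,1]-ny,np.ones(len(s))];k=np.linalg.lstsq(A,s[:,2],rcond=None)[0]
P=p.astype(int);g=(P[...,0]>80)&(P[...,1]<P[...,0]*.4)&(W[...,2]>.14)&(W[...,2]<.21)&(r<.03)
w=W[g]; w=w[w[:,2]>w[:,2].max()-.006] if len(w) else w
rr=cv2.minAreaRect((w[:,:2]*1000).astype(np.float32)) if len(w)>5 else None
print('lid top z %.4f tilt %.1f deg n %d foot below rim %.1f mm'%(k[2],np.degrees(np.hypot(*k[:2])),len(s),(0.155-k[2]+.026)*1e3),'grip',rr)
yaw=np.degrees(np.arctan2(M[1,2],M[0,2]))-90
print('tool grip yaw %.1f rel marks %.1f'%(yaw,yaw-20),o['force'].round(1),o['moment'].round(2),o['clock'],o['opening'],o['tool_pos'].round(4),o['joint_pos'][5])
E
echo
```

Call:
{"name": "move_arm", "arguments": {"commands": [[[-0.1, 0, 0, 0], [0, 0, 0, 0], [0, 0, 0, 0], [0, 0, 0, 0]]], "jaw": 2.2}}

```text
clock: 14.5
tool_pos: [0.5988, 0.1998, 0.1783]
orientation: [96.9, 90.0, -153.1]
force: [0.1, -0.3, 0.2]
opening: 0.0217
```

```bash
python3 lid.py h
```

```text
lid top z 0.1776 tilt 4.1 deg n 1683 foot below rim 3.4 mm grip ((589.3901977539062, 196.37452697753906), (15.792654991149902, 18.16974639892578), 19.55695915222168)
tool grip yaw 20.0 rel marks -0.0 [ 0.1 -0.3  0.2] [ 0.03 -0.08  0.03] 14.5 0.021726993686618384 [0.5988 0.1998 0.1783] -106.15498793307157
```

View pics/h.png

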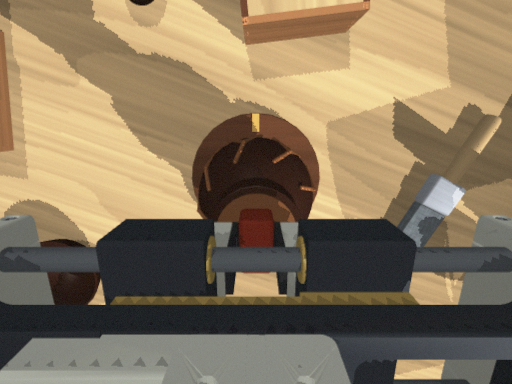

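```bash
cat >> lid.py <<'E'
m=(r<.030)&(W[...,2]>.145)&(W[...,2]<.19)&(L[...,1]>.016)
s=W[m];l=L[m];A=np.c_[l[:,1:],np.ones(len(l))];k=np.linalg.lstsq(A,s[:,2],rcond=None)[0]
print('front only: y-slope %.1f z-slope %.1f deg'%tuple(np.degrees(k[:2])), 'res %.4f'%np.std(s[:,2]-A@k))
print([(round(a*1e3),int(((l[:,1]>a)&(l[:,1]<a+.003)).sum()),round(float(np.median(s[(l[:,1]>a)&(l[:,1]<a+.003),2]))*1e3,1)) for a in (.016,.019,.022,.025)],
 [(round(a*1e3),round(float(np.median(s[(abs(l[:,2]-a)<.003),2]))*1e3,1)) for a in (-.018,-.012,-.006,0,.006,.012,.018)])
E
python3 lid.py
```

```text
lid top z 0.1778 tilt 4.4 deg n 1661 foot below rim 3.2 mm grip ((589.319091796875, 196.27902221679688), (15.611968994140625, 17.987598419189453), 20.81170082092285)
tool grip yaw 20.0 rel marks -0.0 [ 0.1 -0.1  0.3] [ 0.04 -0.14  0.02] 14.55 0.02227424368993621 [0.5988 0.1998 0.1783] -106.15560131882843
front only: y-slope -22.4 z-slope -0.3 deg res 0.0028
[(16, 527, 177.3), (19, 332, 176.6), (22, 306, 176.2), (25, 254, 175.2)] [(-18, 175.6), (-12, 176.4), (-6, 176.8), (0, 176.8), (6, 176.8), (12, 176.4), (18, 175.2)]
```

The lid stands level on the thread, symmetric left to right, with its grip in line with the marks. Next is the backward turn with a loose grip.

Call:
{"name": "move_arm", "arguments": {"commands": [[[0, 0, 0, -0.06], [0, 0, 0, -0.06], [0, 0, 0, -0.06], [0, 0, 0, -0.06], [0, 0, 0, -0.06], [0, 0, 0, -0.06], [0, 0, 0, -0.06], [0, 0, 0, 0]]]}}

```text
clock: 15.4
tool_pos: [0.5988, 0.1998, 0.1784]
orientation: [91.3, 90.0, -134.6]
force: [0.3, 0.1, -0.8]
opening: 0.0221
```

```bash
python3 lid.py
```

```text
lid top z 0.1774 tilt 3.4 deg n 1684 foot below rim 3.6 mm grip ((591.7100830078125, 193.43051147460938), (16.590452194213867, 18.06273078918457), 37.086273193359375)
tool grip yaw 44.1 rel marks 24.1 [ 0.3  0.1 -0.8] [ 0.09 -0.11  0.  ] 15.4 0.022126524263368127 [0.5988 0.1998 0.1784] -82.04041703314003
front only: y-slope -22.2 z-slope -0.7 deg res 0.0029
[(16, 504, 177.2), (19, 332, 176.7), (22, 311, 176.4), (25, 255, 175.2)] [(-18, 175.8), (-12, 176.3), (-6, 176.8), (0, 177.0), (6, 176.9), (12, 176.4), (18, 175.1)]
```

Call:
{"name": "move_arm", "arguments": {"commands": [[[0, 0, 0, -0.05], [0, 0, 0, -0.05], [0, 0, 0, -0.04], [0, 0, 0, 0], [0, 0, 0, 0]]]}}

```text
clock: 15.95
tool_pos: [0.5989, 0.1999, 0.1786]
orientation: [-177.5, 90.0, -35.5]
force: [-0.3, 0.2, 1.4]
opening: 0.0219
```

```bash
python3 lid.py
```

```text
lid top z 0.1775 tilt 3.5 deg n 1685 foot below rim 3.5 mm grip ((592.5492553710938, 192.23800659179688), (16.035120010375977, 18.173419952392578), 46.735477447509766)
tool grip yaw 51.9 rel marks 31.9 [-0.3  0.2  1.4] [ 0.05 -0.08 -0.  ] 15.95 0.02191790433367798 [0.5989 0.1999 0.1786] -74.19544106531693
front only: y-slope -22.2 z-slope -0.9 deg res 0.0030
[(16, 512, 177.4), (19, 333, 176.7), (22, 314, 176.4), (25, 245, 175.2)] [(-18, 175.8), (-12, 176.4), (-6, 176.9), (0, 177.0), (6, 176.9), (12, 176.6), (18, 175.1)]
```

Call:
{"name": "move_arm", "arguments": {"commands": [[[0, 0, 0, -0.05], [0, 0, 0, -0.04], [0, 0, 0, 0], [0, 0, 0, 0]]]}}

```text
clock: 16.4
tool_pos: [0.5988, 0.1998, 0.1786]
orientation: [51.9, 90.0, -161.0]
force: [-0.3, -0.0, 0.1]
opening: 0.0219
```

```bash
python3 lid.py
```

```text
lid top z 0.1768 tilt 3.4 deg n 1666 foot below rim 4.2 mm grip ((592.8221435546875, 191.7335968017578), (17.52001190185547, 18.739410400390625), 51.97768020629883)
tool grip yaw 57.1 rel marks 37.1 [-0.3 -0.   0.1] [ 0.05 -0.09  0.01] 16.4 0.02188838346089392 [0.5988 0.1998 0.1786] -69.02232663830674
front only: y-slope -22.3 z-slope -1.7 deg res 0.0034
[(16, 477, 176.6), (19, 345, 175.9), (22, 300, 175.8), (25, 256, 174.4)] [(-18, 175.7), (-12, 176.0), (-6, 176.2), (0, 176.3), (6, 176.2), (12, 175.7), (18, 174.4)]
```

Call:
{"name": "move_arm", "arguments": {"commands": [[[0, 0, 0, -0.05], [0, 0, 0, -0.04], [0, 0, 0, 0], [0, 0, 0, 0]]]}}

```text
clock: 16.85
tool_pos: [0.5989, 0.1999, 0.1786]
orientation: [-129.5, 90.0, 22.7]
force: [-0.2, 0.4, -0.7]
opening: 0.0224
```

```bash
python3 lid.py
```

```text
lid top z 0.1677 tilt 2.1 deg n 1714 foot below rim 13.3 mm grip ((594.9322509765625, 192.89071655273438), (20.548364639282227, 18.002784729003906), 61.045814514160156)
tool grip yaw 62.3 rel marks 42.3 [-0.2  0.4 -0.7] [ 0.11 -0.11  0.02] 16.85 0.022389694971514766 [0.5989 0.1999 0.1786] -63.86225230295367
front only: y-slope -62.2 z-slope -0.5 deg res 0.0063
[(16, 671, 175.6), (19, 297, 167.2), (22, 282, 167.2), (25, 226, 166.0)] [(-18, 166.0), (-12, 167.1), (-6, 168.2), (0, 168.2), (6, 168.1), (12, 167.1), (18, 166.3)]
```

It dropped 9.5 mm and sits level. I'll lower onto the grip and screw it forward with the loose grip.

Call:
{"name": "move_arm", "arguments": {"commands": [[[0.4, 0, 0, 0], [0.4, 0, 0, 0], [0, 0, 0, 0.06], [0, 0, 0, 0.06], [0, 0, 0, 0.06], [0, 0, 0, 0.06], [0, 0, 0, 0.06], [0, 0, 0, 0.06]]]}}

```text
clock: 17.7
tool_pos: [0.5986, 0.1997, 0.1699]
orientation: [75.0, 90.0, -153.4]
force: [0.2, 0.5, -0.5]
opening: 0.0218
```

Call:
{"name": "move_arm", "arguments": {"commands": [[[0, 0, 0, 0.06], [0, 0, 0, 0.06], [0, 0, 0, 0.06], [0, 0, 0, 0.06], [0, 0, 0, 0.06], [0, 0, 0, 0.06], [0, 0, 0, 0], [0, 0, 0, 0]]]}}

```text
clock: 18.5
tool_pos: [0.5988, 0.1998, 0.1703]
orientation: [107.7, 90.0, -141.0]
force: [0.8, 0.4, -0.1]
opening: 0.0219
```

```bash
python3 lid.py
```

```text
lid top z 0.1666 tilt 3.9 deg n 1748 foot below rim 14.4 mm grip ((590.7213134765625, 195.48892211914062), (17.51531219482422, 18.23272705078125), 26.460372924804688)
tool grip yaw 21.2 rel marks 1.2 [ 0.8  0.4 -0.1] [ 0.08 -0.2   0.04] 18.5 0.02192669044656076 [0.5988 0.1998 0.1703] -104.92249899387028
front only: y-slope -55.8 z-slope -1.2 deg res 0.0059
[(16, 720, 171.0), (19, 339, 165.7), (22, 288, 165.4), (25, 261, 164.1)] [(-18, 164.5), (-12, 165.7), (-6, 166.2), (0, 166.6), (6, 166.2), (12, 165.2), (18, 164.2)]
```

Call:
{"name": "move_arm", "arguments": {"commands": [[[0.1, 0, 0, 0.05], [0, 0, 0, 0.05], [0, 0, 0, 0.05], [0, 0, 0, 0.05], [0, 0, 0, 0.05], [0, 0, 0, 0]]]}}

```text
clock: 19.15
tool_pos: [0.5988, 0.1998, 0.1695]
orientation: [112.8, 90.0, -150.4]
force: [0.1, 0.1, -0.0]
opening: 0.0221
```

```bash
python3 lid.py
```

```text
lid top z 0.1656 tilt 3.8 deg n 1747 foot below rim 15.4 mm grip ((590.0258178710938, 197.56857299804688), (17.60477638244629, 18.727882385253906), 11.978982925415039)
tool grip yaw 6.8 rel marks -13.2 [ 0.1  0.1 -0. ] [ 0.01 -0.19 -0.  ] 19.15 0.02209307748498528 [0.5988 0.1998 0.1695] -119.31977981960202
front only: y-slope -55.5 z-slope -0.4 deg res 0.0059
[(16, 719, 170.2), (19, 326, 164.7), (22, 288, 164.4), (25, 257, 163.2)] [(-18, 163.5), (-12, 164.6), (-6, 165.2), (0, 165.5), (6, 165.1), (12, 164.5), (18, 163.5)]
```

Call:
{"name": "move_arm", "arguments": {"commands": [[[0, 0, 0, 0.05], [0, 0, 0, 0.05], [0, 0, 0, 0]]]}}

```text
clock: 19.5
tool_pos: [0.5988, 0.1998, 0.1695]
orientation: [110.7, 90.0, -158.1]
force: [0.0, 0.4, 0.4]
opening: 0.022
```

```bash
python3 lid.py
```

```text
lid top z 0.1652 tilt 3.8 deg n 1752 foot below rim 15.8 mm grip ((585.8190307617188, 199.9684295654297), (22.169994354248047, 13.869207382202148), 63.69743347167969)
tool grip yaw 1.1 rel marks -18.9 [0.  0.4 0.4] [ 0.04 -0.2  -0.02] 19.5 0.02203152489241997 [0.5988 0.1998 0.1695] -125.00265344861764
front only: y-slope -55.0 z-slope -0.0 deg res 0.0059
[(16, 731, 169.2), (19, 318, 164.2), (22, 301, 164.0), (25, 243, 162.8)] [(-18, 163.1), (-12, 164.2), (-6, 164.8), (0, 165.0), (6, 164.9), (12, 164.0), (18, 163.2)]
```

Call:
{"name": "move_arm", "arguments": {"commands": [[[0, 0, 0, 0.05], [0, 0, 0, 0.05], [0, 0, 0, 0]]]}}

```text
clock: 19.85
tool_pos: [0.5989, 0.1998, 0.1695]
orientation: [170.3, 90.0, -104.3]
force: [0.2, -0.5, -0.2]
opening: 0.0221
```

```bash
python3 lid.py
```

```text
lid top z 0.1648 tilt 3.7 deg n 1775 foot below rim 16.2 mm grip ((582.997314453125, 199.72865295410156), (18.318689346313477, 6.561972141265869), 76.78585052490234)
tool grip yaw -4.6 rel marks -24.6 [ 0.2 -0.5 -0.2] [-0.01 -0.24 -0.01] 19.85 0.022082332204543215 [0.5989 0.1998 0.1695] -130.71085852029512
front only: y-slope -55.5 z-slope 0.0 deg res 0.0060
[(16, 728, 169.0), (19, 314, 163.9), (22, 303, 163.6), (25, 236, 162.4)] [(-18, 162.8), (-12, 163.9), (-6, 164.5), (0, 164.8), (6, 164.5), (12, 163.7), (18, 162.6)]
```

Call:
{"name": "move_arm", "arguments": {"commands": [[[0, 0, 0, 0.05], [0, 0, 0, 0]]]}}

```text
clock: 20.1
tool_pos: [0.599, 0.1997, 0.1696]
orientation: [-143.7, 90.0, -61.1]
force: [0.5, -1.1, 0.7]
opening: 0.0223
```

```bash
python3 lid.py
```

```text
lid top z 0.1648 tilt 4.2 deg n 1782 foot below rim 16.2 mm grip ((582.18115234375, 200.2692413330078), (17.732492446899414, 4.685670852661133), 74.49916076660156)
tool grip yaw -7.4 rel marks -27.4 [ 0.5 -1.1  0.7] [-0.38 -0.46  0.08] 20.1 0.02230471621205934 [0.599  0.1997 0.1696] -133.56089226917624
front only: y-slope -58.9 z-slope -1.4 deg res 0.0061
[(16, 720, 169.2), (19, 326, 163.8), (22, 297, 163.5), (25, 251, 162.2)] [(-18, 162.7), (-12, 164.1), (-6, 164.5), (0, 164.5), (6, 164.2), (12, 163.2), (18, 162.2)]
```

Call:
{"name": "move_arm", "arguments": {"commands": [[[0, 0, 0, 0.05], [0, 0, 0, 0]]]}}

```text
clock: 20.35
tool_pos: [0.599, 0.1997, 0.1696]
orientation: [-136.6, 90.0, -56.8]
force: [1.0, -1.8, -0.3]
opening: 0.0223
```

```bash
python3 lid.py
```

```text
lid top z 0.1649 tilt 4.3 deg n 1820 foot below rim 16.1 mm grip ((582.3800659179688, 199.94464111328125), (17.211679458618164, 2.613041639328003), 86.71292114257812)
tool grip yaw -10.3 rel marks -30.3 [ 1.  -1.8 -0.3] [-0.61 -0.66  0.51] 20.35 0.02228087297902992 [0.599  0.1997 0.1696] -136.40897531486686
front only: y-slope -58.5 z-slope -1.7 deg res 0.0062
[(16, 721, 169.5), (19, 324, 163.7), (22, 307, 163.5), (25, 245, 162.2)] [(-18, 163.1), (-12, 163.8), (-6, 164.3), (0, 164.7), (6, 164.3), (12, 163.3), (18, 162.1)]
```

Call:
{"name": "move_arm", "arguments": {"commands": [[[0, 0, 0, -0.05], [0, 0, 0, -0.05], [0, 0, 0, 0], [0, 0, 0, 0]]]}}

```text
clock: 20.8
tool_pos: [0.5988, 0.1999, 0.1696]
orientation: [9.2, 90.0, 94.6]
force: [-0.6, -0.4, 0.1]
opening: 0.0223
```

Call:
{"name": "move_arm", "arguments": {"commands": [[[0, 0, 0, 0], [0, 0, 0, 0], [-1, 0, 0, 0], [-2, 0, 0, 0], [-4, 0, 0, 0], [-4, -2, 0, 0], [-2, -2, 0, 0], [0, 0, 0, 0]]], "jaw": 4.5}}

```text
clock: 21.6
tool_pos: [0.6417, 0.1968, 0.3041]
orientation: [-64.7, 89.6, 20.6]
force: [0.2, -0.1, -0.0]
opening: 0.045
```

Call:
{"name": "move_arm", "arguments": {"commands": [[[0, 0, 0, 0], [0, 0, 0, 0], [0, 0, 0, 0]]]}}

```text
clock: 21.9
tool_pos: [0.6379, 0.1965, 0.2988]
orientation: [120.9, 89.9, -153.7]
force: [-0.6, 1.2, -0.4]
opening: 0.0447
```

```bash
cat > fin.py <<'E'
from h import *
import sys
o=get_obs();print(o['tool_pos'].round(4),o['clock'])
p,d,K,T,c=cam('wrist');W=cloud(d,K,T);save(sys.argv[1],p)
nx,ny=.598,.1995;r=np.hypot(W[...,0]-nx,W[...,1]-ny);P=p.astype(int)
g=(P[...,0]>80)&(P[...,1]<P[...,0]*.4)&(W[...,2]>.175)&(W[...,2]<.2)&(r<.03)
rr=cv2.minAreaRect((W[g][:,:2]*1000).astype(np.float32));print('grip',g.sum(),rr,np.median(W[g][:,2]))
for nm,m in(('griptop',g),('lid',(r<.029)&(W[...,2]>.155)&(W[...,2]<.1685))):
    s=W[m]
    for _ in range(3):
        A=np.c_[s[:,0]-nx,s[:,1]-ny,np.ones(len(s))];k=np.linalg.lstsq(A,s[:,2],rcond=None)[0];e=s[:,2]-A@k;s=s[abs(e)<.002]
    print(nm,len(s),k[2].round(4),np.degrees(k[:2]).round(2))
s=W[(r<.036)&(W[...,2]>.155)];print('circle',cv2.minEnclosingCircle((s[:,:2]*1000).astype(np.float32)))
E
python3 fin.py i
```

```text
[0.6379 0.1965 0.2988] 21.9
grip 553 ((598.1572265625, 199.66702270507812), (32.76991653442383, 18.44635009765625), 0.9720411896705627) 0.18607889093892815
griptop 542 0.1861 [ 0.65 -1.4 ]
lid 1422 0.164 [ 0.44 -0.26]
circle ((600.2261352539062, 199.30824279785156), 35.888519287109375)
```

View pics/i.png

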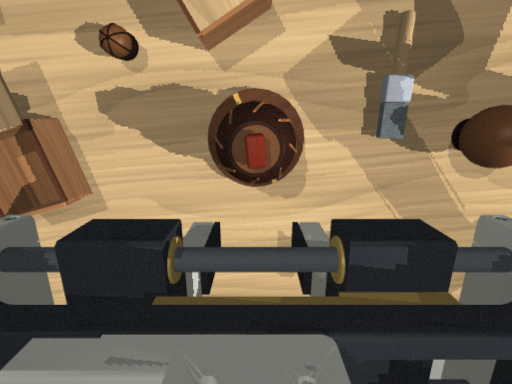

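The lid sits centred on the neck at (257,150). It is level and its grip top is at the home height. Last, I'll check the panel and bystanders from the top camera, then hand in.

```bash
python3 - <<'E'
from h import *
p,d,K,T,c=cam('top');W=cloud(d,K,T);z=np.load('/tmp/top.npz');W0=cloud(z['d'],z['K'],z['T'])
b=W[(W[...,2]>.078)&(W[...,2]<.09)&(np.hypot(W[...,0]-.465,W[...,1]+.186)<.045)]
print('bar',len(b),b.mean(0).round(4))
for n,(x,y,r) in dict(bowl=(.80,.0,.07),trk=(.44,.016,.04),brush=(.543,.421,.09)).items():
    f=lambda V:V[(np.hypot(V[...,0]-x,V[...,1]-y)<r)&(V[...,2]>.012)]
    print(n,f(W0).mean(0).round(4),len(f(W0)),f(W).mean(0).round(4),len(f(W)))
print(get_obs()['force'].round(1)); close_job()
E
```

```text
bar 67 [ 0.465  -0.1867  0.0848]
bowl [0.8011 0.0119 0.0295] 538 [0.8011 0.0118 0.03  ] 521
trk [0.4425 0.0161 0.0442] 147 [0.4427 0.016  0.0445] 145
brush [0.5462 0.4251 0.0194] 485 [0.519  0.375  0.7167] 2257
[0.1 0.1 0.7]
the job is handed in; nothing more can be done
```

I opened the farthest gift box's panel to its stop, took the lid out and screwed it home on the urn. I then let go and handed the job in at about 22 s.

**Placing and turning:**
- I set the lid on the thread with its grip within about 1° of the marks. It read level there.
- Turned anticlockwise with a loose grip, it dropped about 9.5 mm into the thread start somewhere between 31° and 42° past the marks.
- I then screwed it clockwise to a stop. The torque rose to 0.5 N m and it sank about 3.6 mm. The turn was roughly 50–60°; the drop angle, and so the turn, is only roughly known.

**Last checks:**
- The lid's underside was about 19.3 mm below the rim, which is the home height. The lid top was tilted about 0.5°.
- The grip top's own fit gave about 1.5° of tilt. It covers a much smaller patch, so I trusted the lid top.
- The panel bar was still at the open stop, and the bowl and trinket had not moved.
- The last top-view check of the brush failed because the arm blocked the view. The final wrist view showed the brush lying on the table, and the arm went nowhere near it.

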